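# Make up the box kit and the bow kit

### The job

Make up two bench kits on their plywood kit boards: the box-covering kit (rubber roller, brass weight and tin of eyelets) on the large board, and the bow-tying kit (ribbon spool and marker pen) on the small board. Set each thing fully down into the recess cut for its shape, flat and right way up, and leave the glue bottle standing where it is.

Things in the scene. Friction and masses are not known exactly. Their poses are not given: they have to be found in the camera images.
- bottle_mid (a point): White squeeze bottle of glue with an orange nozzle, standing loose, 60 mm in diameter, 171 mm tall. The point is on its axis, 85.5 mm above its base. Part of neither kit: it stays where it stands.
- spool_mid (a point): Spool of ribbon lying flat, a disc with grey flanges, 60 mm in diameter and 22 mm high. The point is its centre, 11 mm above its underside; z is its axis. 0.05 kg. The one near the boards (a like one far back by the tool case is out of reach and stays). Small board.
- weight_mid (a point): Round brass weight, body 40 mm in diameter and 30 mm high with a knob 18 mm in diameter on top (44 mm high in all). The point is on its axis, 22 mm above its base; z is its axis. 0.3 kg. It goes to the large board.
- brayer_mid (a point): Rubber roller (brayer), 167 mm long. Black roller 32 mm thick, 60 mm wide (77 mm over its frame), its axle 68 mm from the point along +y; round wooden handle, at most 24 mm thick, from 18 mm on the +y side of the point to 84 mm on the -y side. The point, mid-length on the handle's axis, 16 mm above the underside, is good to grip, across x. Large board. (A like one far off at the table's edge stays.)
- pen_mid (a point): Marker pen lying flat, dark blue with a white middle, 17 mm wide and thick, 135 mm long. The point is its centre, 8.5 mm above its underside; y runs along the pen. It does not roll. 0.018 kg. It goes to the small board, either end first.
- box_board: Large plywood kit board, fixed, 184 x 212 (x, y) x 12 mm; origin at the centre of its underside. Felt-lined recesses 6 mm deep (floors at z = 6), 3 mm clear all round, in mm: 66 round for the tin at x 41, y 46; 46 round for the weight at 41, -50; for the roller a pocket 86 x 42 at -38, 68 and a handle channel 34 x 114 at -38, -33: its point goes to -38, 0, its +y along the board's +y.
- ribbon_board: Small plywood kit board, fixed, 142 x 172 mm (x, y) and 12 mm thick; origin at the centre of its underside, axes x and y along its edges. Recesses 6 mm deep, about 3 mm wider all round than the thing: a big round one (66 mm) for the spool, centre at x = 24, y = 0 mm; a long pen slot 24 x 144 mm (x, y) along y, centre at x = -42, y = 0 mm.
- tin_mid (a point): Round tin of eyelets with a brass-coloured lid, 61 mm in diameter, 28 mm high (the straight wall that can be gripped ends 24 mm up). The point is its centre, 14 mm above its underside; z is its axis. 0.06 kg. Large board.
Mind the look-alikes: they are no part of the job. There is more than one size of the part that bears tin_mid; the job needs the smaller. Of the things that look like the part that bears brayer_mid, the larger one is meant.

How it is judged:
At the end, for the whole second after the job is handed in: Tin, weight and roller lie in their recesses of the large board, spool and pen in theirs of the small: within 8 mm in plan and 3 mm in height, tin, weight, spool level within 0.1 rad, roller (right way round) and pen within 0.12 rad of their recesses; all released and at rest (x of tin_mid in the frame of box_board between 0.033 and 0.049 m and y of tin_mid in the frame of box_board between 0.038 and 0.054 m and z of tin_mid in the frame of box_board between 0.017 and 0.023 m and angle between each of tin_mid, weight_mid, spool_mid's own z axis and vertical below 0.1 rad and linear speed of each of tin, weight, brayer, spool, pen below 0.02 m/s and angular speed of each of tin, weight, brayer, spool, pen below 0.2 rad/s and x of weight_mid in the frame of box_board between 0.033 and 0.049 m and y of weight_mid in the frame of box_board between -0.058 and -0.042 m and z of weight_mid in the frame of box_board between 0.025 and 0.031 m and x of brayer_mid in the frame of box_board between -0.046 and -0.03 m and y of brayer_mid in the frame of box_board between -0.008 and 0.008 m and z of brayer_mid in the frame of box_board between 0.0175 and 0.0235 m and x of box_board in the frame of brayer_mid between 0.028 and 0.048 m and angle between the y axis of brayer_mid and the y axis of box_board, either way round below 0.12 rad and x of spool_mid in the frame of ribbon_board between 0.016 and 0.032 m and y of spool_mid in the frame of ribbon_board between -0.008 and 0.008 m and z of spool_mid in the frame of ribbon_board between 0.014 and 0.02 m and x of pen_mid in the frame of ribbon_board between -0.05 and -0.034 m and y of pen_mid in the frame of ribbon_board between -0.008 and 0.008 m and z of pen_mid in the frame of ribbon_board between 0.0115 and 0.0175 m and angle between the y axis of pen_mid and the y axis of ribbon_board, either way round below 0.12 rad); the robot touches nothing.
It fails at once if the glue bottle is knocked over or shifted by more than 25 mm (distance of bottle_mid from where it was at the start of the episode above 0.025 m).
It also fails if it takes over 136 s, if anything falls off the work surface, if the arm or the gripper's body presses on something with over 40 N, if the wrist force passes 120 N, or if a joint passes its speed limit or range.

### The arm

A 6-joint arm with a two-finger parallel gripper is mounted at the origin on the work surface; the furniture and walls round the work are solid. World frame = base frame: x ahead of the robot, y to its left, z up, the work surface at z = 0. Lengths are in m, angles in rad, forces in N, time in s.
With the tool pointing down it reaches from about 0.275 to 0.85 m from the base axis. Payload 19 kg.
Tool frame: the origin (TCP) lies midway between the tips of the shut fingers; the grasp point (between the pads) lies 19 mm behind it; z points along the fingers, y is the line along which they close (so a half turn about z gives the same grasp; the last joint's range is limited). The gripper opens to 85 mm and grips with 20 to 120 N. Pads are 22 mm wide; open, the fingers measure 114 mm over their backs; the gripper's body (76 mm by 85 mm) begins 54 mm behind the grasp point. The pads swing forward as they close: fully open they stand 13 mm farther back than shut.
Start: joints at [-1.323, 0.15, 1.437, -0, 1.554, -0.134], TCP at [0.214, -0.534, 0.231] pointing down, gripper open.
Joint ranges: [-2.8, 2.8], [-0.68, 2.1], [0.12, 2.68], [-1.39, 4.53], [0.16, 2.79], [-2.81, 2.81]. Speed limits (rad/s): [1.89, 1.89, 2.22, 3.01, 3.01, 3.01].

### API

Orientations are given as a rotation vector (axis times angle).
In Python, from plant import robot, read_camera, calibration, ticket gives the robot as it stands.
- The arm moves only by the tool carry_out, never from a script. Its argument "increments" is a list of rows, each a list of 7 numbers: the turn, a rotation vector about the tool's x, y, z in degrees, then the shift along the tool's x, y, z in mm, then the finger opening in mm, from 0 to 85.4. In form: [[ax, ay, az, dx, dy, dz, hand], ...]. A call has 1 to 12 rows; each row shifts and turns the commanded pose from where the row before left it, along the tool's axes as they then stand; what a row does not reach is not made up. A row lasts 1/12 s, in which the tool goes at most 41.7 mm and 7.16 degrees, less where a joint would pass 70% of its speed; a pose out of reach is approached as far as the arm can. A call is refused whole if a number of a shift passes 41.7 or a number of a turn 7.16, either way. A call with a gripper value outside its range is refused whole. The fingers move at their own pace and stop on an object; "newtons" is the grip in N (left out, the last holds). Time passes only in rows, so rows that do not move let the fingers close. It gives the time, the measured TCP pose, the force, the opening and the grip force at its end, in the units of the state.
- robot.observe(): the state, without advancing time (a new reading comes with each control period).
- read_camera(name): name is "scene" or "top" or "wrist"; returns (picture, depth): 400x640x3 uint8, red, green, blue; 400x640 float32, m along the optical axis (not along the pixel's ray), 0 where there is no reading.
- calibration(name): a dict with "fx", "fy", "cx", "cy" (pixels), "distortion" ([k1, k2, p1, p2, k3] as OpenCV has them; the pictures are not rectified), "origin" and "orientation" of the camera in the world. Camera axes: x right, y down, z forward; pixel columns grow to the right and rows downward; lengths in m; the calibration is good to about 2 mm. A picture is of the moment at which its call begins: read the wrist's pose just before it. calibration takes no time and is no camera call; for the wrist camera it gives the pose at the moment of the call.
- ticket.hand_in(): hands the job in; it is judged then, once.
The state is a dict: "t": time; "q": joint angles; "dq": joint speeds; "joint_torque": joint torques, N m; "tool_pos": TCP position; "tcp_rot": TCP orientation; "contact_force": force on the tool from outside, world axes, zero at the start; "ft_torque": the same for the moment, N m; "grip_width": finger opening in m; "gripper_force": force on a finger pad.
Only numpy, scipy, OpenCV 4.12 (cv2) and the standard library are available. Lean on these libraries where they do the work, as an engineer would, in place of code of your own. Each camera call takes 0.05 s, during which the arm holds its last target. There are 200 camera calls.

## Working session

There is one attempt and no reset: what is moved stays moved. The work goes in short steps, Python scripts to look and compute and a tool call to move; the robot and the scene stay as the last step left them, time stands still between calls to the robot, and variables do not carry over. Pictures are saved under pics/ and viewed, at most 16 in all, crops included, and the job is handed in when it is done.

Besides the shell and the picture viewer there is one more tool, called after "Emit:" as a command line: name --pt "numbers of a row" for each row, then --argument value for the rest. carry_out: Moves the arm, as the interface text tells. Its arguments: {"type":"object","properties":{"increments":{"type":"array","items":{"type":"array","items":{"type":"number"}}},"newtons":{"type":"number"}},"required":["increments"]}

```bash
ls; mkdir -p pics
cat > h.py <<'E'
import numpy as np, cv2
from scipy.spatial.transform import Rotation as R
from plant import robot, read_camera, calibration, ticket
def snap(n,f=None):
    c=calibration(n); p,d=read_camera(n)
    if f: cv2.imwrite('pics/'+f,p[:,:,::-1]); np.savez('pics/'+f+'.npz',p=p,d=d,c=c)
    return c,p,d
def load(f):
    z=np.load('pics/'+f+'.npz',allow_pickle=True); return z['c'].item(),z['p'],z['d']
def Rm(c):
    o=np.array(c['orientation'],float); return o if o.shape==(3,3) else R.from_rotvec(o).as_matrix() if o.size==3 else R.from_quat(o).as_matrix()
def rays(c,uv):
    K=np.array([[c['fx'],0,c['cx']],[0,c['fy'],c['cy']],[0,0,1.]])
    q=cv2.undistortPoints(np.array(uv,float).reshape(-1,1,2),K,np.array(c['distortion'],float)).reshape(-1,2)
    return np.c_[q,np.ones(len(q))]@Rm(c).T
def onz(c,uv,z):
    r=rays(c,uv); o=np.array(c['origin']); return o+r*((z-o[2])/r[:,2])[:,None]
def cloud(c,d):
    v,u=np.mgrid[:d.shape[0],:d.shape[1]]
    P=np.array(c['origin'])+rays(c,np.c_[u.ravel(),v.ravel()])*d.reshape(-1,1)
    return P.reshape(*d.shape,3)
E
python3 - <<'E'
from h import *
for n in('scene','top'):
    c,p,d=snap(n,n+'0.png'); print(n,c)
c=calibration('wrist');print(c); print(robot.observe())
E
```

```text
pics
scene {'fx': 501.19865376976344, 'fy': 501.19865376976344, 'cx': 325.55175836005327, 'cy': 197.07465339688932, 'distortion': array([-0.10665944,  0.        ,  0.        ,  0.        ,  0.        ]), 'origin': array([-0.07084066,  0.84755789,  1.22152931]), 'orientation': array([-0.77030348,  2.62785441, -1.03149614])}
top {'fx': 515.012422111576, 'fy': 515.012422111576, 'cx': 320.1528092228848, 'cy': 198.7395357453151, 'distortion': array([-0.06626403,  0.        ,  0.        ,  0.        ,  0.        ]), 'origin': array([ 0.3047632 , -0.03110136,  1.41375661]), 'orientation': array([-2.10694511,  2.16788151, -0.14601824])}
{'fx': 277.2755970258772, 'fy': 277.2755970258772, 'cx': 318.483802190485, 'cy': 195.25638707977672, 'distortion': array([-0.02917068,  0.        ,  0.        ,  0.        ,  0.        ]), 'origin': array([ 0.29029415, -0.50249404,  0.37393727]), 'orientation': array([ 2.36593648, -1.60183832, -0.26836919])}
{'t': 0.1, 'q': array([-1.32299058e+00,  1.50934937e-01,  1.43796333e+00, -6.78414357e-06,
        1.55381062e+00, -1.33977027e-01]), 'dq': array([ 0.00101326, -0.00260925, -0.00161322,  0.00138807,  0.00025341,
       -0.00043257]), 'joint_torque': array([ 2.66623996e-03, -7.14382195e+01, -5.71796572e+01, -2.13222247e-04,
        7.20135271e-03,  4.08386029e-05]), 'tool_pos': array([ 0.21416625, -0.53338112,  0.23073825]), 'tcp_rot': array([-3.08343334e+00, -5.95856273e-01,  1.10337143e-04]), 'contact_force': array([-0.57208409, -0.46472558,  0.47451787]), 'ft_torque': array([-0.01609576,  0.0129126 , -0.01636302]), 'gripper_force': 0.0, 'grip_width': 0.08539286350303028}
```

View pics/top0.png

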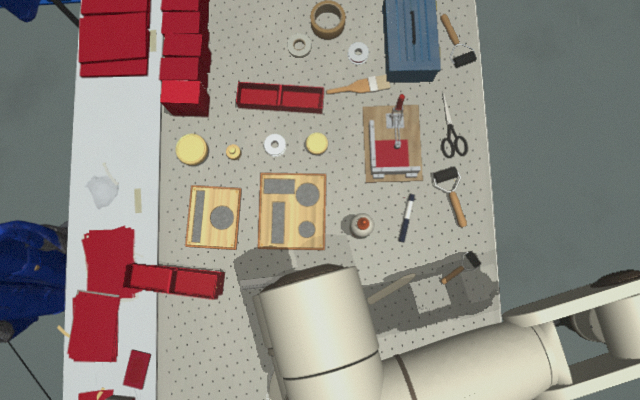

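View pics/scene0.png

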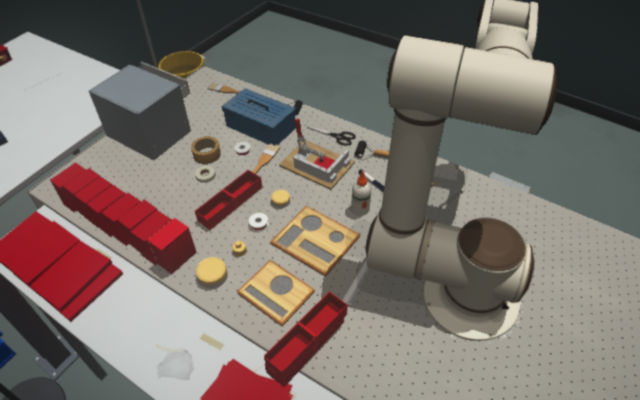

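Top view shows up = +x and left = +y. Small tin at (316,143), spool (275,145), weight (233,151), large brayer (450,195), pen (407,217), bottle (361,226), large board (292,211) and small board (214,217). Next I take an enlarged crop and run depth segmentation.

Run:
```python
from h import *
c,p,d=load('top0.png')
cv2.imwrite('pics/c1.png',cv2.resize(p[125:255,175:335,::-1],None,fx=4.8,fy=4.5,interpolation=cv2.INTER_CUBIC))
cv2.imwrite('pics/c2.png',cv2.resize(p[155:255,340:480,::-1],None,fx=5,fy=5,interpolation=cv2.INTER_CUBIC))
P=cloud(c,d)
print(np.median(P[160:180,330:350,2]))
# object blobs by height
m=((P[...,2]>0.004)&(d>0)).astype(np.uint8)
n,l,s,ce=cv2.connectedComponentsWithStats(m)
for i in range(1,n):
    if 30<s[i,4]<6000:
        q=P[l==i]; print(ce[i].round(1),s[i],'med',np.median(q,0).round(4),'mid',((q.min(0)+q.max(0))/2).round(4),'zmax',np.percentile(q[:,2],95).round(4))
```

```text
0.00010868334700320226
[113.9  37.8] [  79    0   73   79 5312] med [1.0051 0.574  0.0342] mid [1.0146 0.5813 0.0248] zmax 0.04
[185.   57.4] [ 158    0   56  119 5494] med [0.9009 0.3374 0.1197] mid [0.9437 0.3674 0.0674] zmax 0.1252
[327.3  18.9] [308   0  38  41 809] med [ 1.0376 -0.0512  0.0429] mid [ 1.0389 -0.0485  0.0301] zmax 0.0508
[404.8  46.2] [ 327    0  117   95 5089] med [ 0.9151 -0.2653  0.0975] mid [ 0.9547 -0.2134  0.0625] zmax 0.1038
[457.1  45. ] [439  14  39  55 607] med [ 0.943  -0.4171  0.0223] mid [ 0.9705 -0.432   0.0217] zmax 0.0333
[299.1  45. ] [287  32  26  28 446] med [0.9664 0.033  0.0172] mid [0.9718 0.0324 0.0166] zmax 0.0233
[357.6  51.4] [345  38  24  25 336] med [ 0.9416 -0.1351  0.0214] mid [ 0.9482 -0.1326  0.0175] zmax 0.0266
[279.2  97. ] [ 236   79   90   36 1362] med [0.8137 0.0892 0.0284] mid [0.8174 0.0887 0.0315] zmax 0.0525
[452.1 135.8] [441  93  28  67 429] med [ 0.6733 -0.3877  0.0077] mid [ 0.7152 -0.3963  0.011 ] zmax 0.0131
[392.1 142.6] [ 361   94   63   91 4381] med [ 0.6665 -0.2203  0.0143] mid [ 0.6799 -0.2219  0.0868] zmax 0.064
[... 881 characters left out ...]
 0.4594 -0.25    0.0152] mid [ 0.4608 -0.252   0.0145] zmax 0.021
[361.6 225.7] [348 213  27  27 510] med [ 0.4275 -0.1191  0.1125] mid [ 0.4385 -0.1254  0.0891] zmax 0.1554
[ 21.3 242.7] [   0  220   62   55 1917] med [0.417  0.7785 0.074 ] mid [0.3984 0.7987 0.0904] zmax 0.1604
[462.3 266.6] [441 250  40  35 357] med [ 0.3175 -0.3987  0.0161] mid [ 0.3189 -0.388   0.017 ] zmax 0.0245
[136.3 369.5] [122 350  29  40 756] med [0.0682 0.4893 0.0115] mid [0.0684 0.4918 0.0123] zmax 0.0159
[ 85.6 395.5] [ 77 390  18  10 121] med [0.0013 0.6274 0.0127] mid [0.0024 0.6312 0.0152] zmax 0.0223
[119.8 397.5] [105 395  30   5 111] med [-0.0012  0.5292  0.0237] mid [-0.0038  0.5368  0.028 ] zmax 0.0455
```

View pics/c1.png

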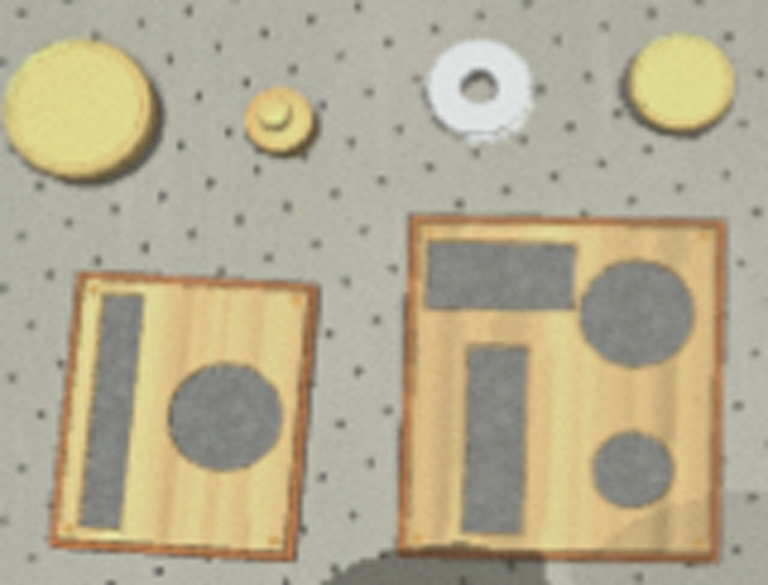

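View pics/c2.png

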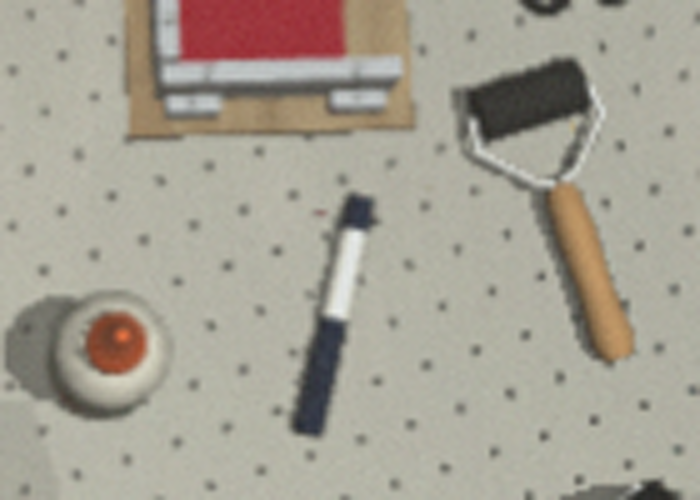

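Crops are clear: the recess shapes are visible, with the pen slot on the left of the small board. On the large board, the pocket is upper left and the tin recess upper right. The brayer's roller is at crop2 (530,100) and its handle end at (618,352). The pen runs from (361,196) to (307,430).

```bash
cat > meas.py <<'E'
from h import *
c,p,d=load('top0.png')
f1=lambda a:(np.array(a,float)+.5)/[4.8,4.5]-.5+[175,125]
f2=lambda a:(np.array(a,float)+.5)/5-.5+[340,155]
def board(cor,recs,W,H,name):
    w=onz(c,f1(cor),.012)[:,:2]; r=onz(c,f1([x for x,_ in recs]),.0095)[:,:2]
    loc=np.array([[-W,H],[W,H],[W,-H],[-W,-H]])/2000.
    L=np.r_[loc,np.array([y for _,y in recs])/1000.]; Wd=np.r_[w,r]
    Lc,Wc=L-L.mean(0),Wd-Wd.mean(0)
    th=np.arctan2((Lc[:,0]*Wc[:,1]-Lc[:,1]*Wc[:,0]).sum(),(Lc*Wc).sum())
    Q=np.array([[np.cos(th),-np.sin(th)],[np.sin(th),np.cos(th)]]); t=Wd.mean(0)-Q@L.mean(0)
    print(name,t.round(4),np.degrees(th).round(2),'res mm',((Wd-(L@Q.T+t))*1000).round(1).tolist())
    return Q,t,th
if __name__=='__main__':
    Q,t,th=board([(409,215),(725,220),(715,562),(400,553)],[((637,313),(41,46)),((633,469),(41,-50)),((500,275),(-38,68)),((496,439),(-38,-33))],184,212,'box')
    for n,l in dict(tin=(41,46),weight=(41,-50),brayer=(-38,0)).items(): print(' ',n,(Q@np.array(l)/1000+t).round(4))
    Q,t,th=board([(80,271),(319,286),(294,560),(52,547)],[((225,416),(24,0)),((112,411),(-42,0))],142,172,'rib')
    for n,l in dict(spool=(24,0),pen=(-42,0)).items(): print(' ',n,(Q@np.array(l)/1000+t).round(4))
    print('tin',onz(c,f1([(682,83)]),.028),'spool',onz(c,f1([(480,88)]),.022),'weight',onz(c,f1([(275,112)]),.044))
    b=onz(c,f2([(618,352),(563,187)]),.022); r=onz(c,f2([(531,100)]),.026)
    print('brayer end,front,roller',b,r)
    v=(r[0]-b[0])[:2]; u=v/np.linalg.norm(v); print('len end-axle(152)',np.linalg.norm(v),'mid',b[0,:2]+u*.084, r[0,:2]-u*.068,'ang',np.degrees(np.arctan2(u[1],u[0])))
    e=onz(c,f2([(361,196),(307,430)]),.015); v=(e[0]-e[1])[:2]; print('pen',e.mean(0),np.linalg.norm(v),np.degrees(np.arctan2(v[1],v[0])))
E
python3 meas.py
```

```text
box [0.4864 0.0632] -92.75 res mm [[-1.4, 0.2], [-1.4, 1.1], [0.6, 2.6], [2.1, -2.7], [0.0, -0.4], [-0.0, -0.5], [0.3, 0.3], [-0.2, -0.7]]
  tin [0.5304 0.0201]
  weight [0.4345 0.0247]
  brayer [0.4882 0.1012]
rib [0.4748 0.2807] -95.05 res mm [[-0.7, -1.4], [-1.9, 0.5], [1.4, 0.5], [0.4, -1.9], [0.9, 1.2], [-0.0, 1.1]]
  spool [0.4727 0.2568]
  pen [0.4785 0.3225]
tin [[ 0.66992776 -0.01036458  0.028     ]] spool [[0.67208407 0.10697588 0.022     ]] weight [[0.65512222 0.22246316 0.044     ]]
brayer end,front,roller [[ 0.43109617 -0.4019208   0.022     ]
 [ 0.52262795 -0.3777938   0.022     ]] [[ 0.57085606 -0.36236943  0.026     ]]
len end-axle(152) 0.1452485299830288 mid [ 0.51192198 -0.37904749] [ 0.50542564 -0.38088592] ang 15.801256095109435
pen [ 0.45822699 -0.24971901  0.015     ] 0.13257140436551576 -15.817427644817062
```

```bash
cat > go.py <<'E'
import sys
from h import *
# usage: go.py x y z yaw -> needed turn (deg about tool z) then shift in tool axes (mm) after the turn
def go(x,y,z,yaw):
    o=robot.observe(); Rt=R.from_rotvec(o['tcp_rot']).as_matrix()
    T=R.from_euler('z',yaw,degrees=True).as_matrix()@np.diag([1,-1,-1.])
    rv=np.degrees(R.from_matrix(Rt.T@T).as_rotvec()); s=T.T@(np.array([x,y,z])-o['tool_pos'])*1000
    print('t %.1f'%o['t'],'pos',o['tool_pos'].round(4),'w %.4f'%o['grip_width'],'turn',rv.round(2),'shift',s.round(1),'rows',(np.linalg.norm(s)/41.7).round(2),'F',o['contact_force'].round(1))
if __name__=='__main__': go(*map(float,sys.argv[1:5]))
E
python3 go.py .509 -.380 .231 15.8
```

```text
t 0.1 pos [ 0.2142 -0.5334  0.2307] w 0.0854 turn [-0.06 -0.    6.07] shift [ 3.255e+02 -6.730e+01 -3.000e-01] rows 7.97 F [-0.6 -0.5  0.5]
```

Emit:
carry_out --pt "0 0 6.07 0 0 0 85" --pt "0 0 0 20.5 -4.3 0 85" --pt "0 0 0 38 -8 0 85" --pt "0 0 0 38 -8 0 85" --pt "0 0 0 38 -8 0 85" --pt "0 0 0 38 -8 0 85" --pt "0 0 0 38 -8 0 85" --pt "0 0 0 38 -8 0 85" --pt "0 0 0 38 -8 0 85" --pt "0 0 0 25 -5 0 85" --pt "0 0 0 14 -2 0 85" --pt "0 0 0 0 0 0 85"

```text
t: 1.1
tool_pos: [0.511, -0.3787, 0.2306]
tcp_rot: [-3.11, -0.436, 0.0]
contact_force: [-1.2, 0.8, -0.1]
grip_width: 0.0847
gripper_force: 0.0
```

Run:
```python
from h import *
from go import go
go(.509,-.38,.231,15.8)
c,p,d=snap('wrist','w1.png'); print(c['origin'])
```

```text
t 1.1 pos [ 0.511  -0.3787  0.2306] w 0.0847 turn [-0.06  0.01  0.16] shift [-2.3  0.7 -0.4] rows 0.06 F [-1.2  0.8 -0.1]
[ 0.58997326 -0.35594375  0.37371109]
```

View pics/w1.png

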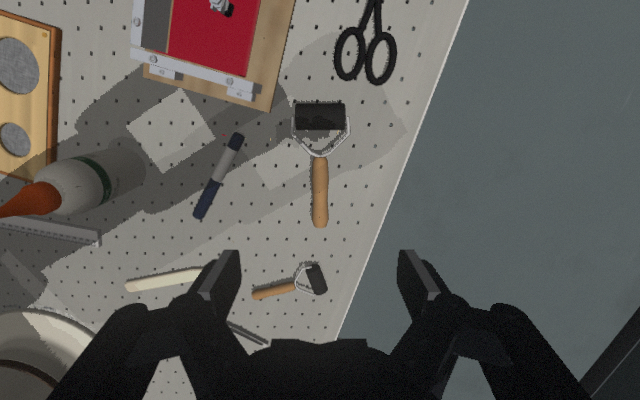

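Wrist view shows the brayer roller at (320,116) and its handle from (319,157) to (320,227). The pen runs from (237,134) to (199,218).

Run:
```python
from h import *
c,p,d=load('w1.png')
b=onz(c,[(320.5,227.5)],.020);r=onz(c,[(320,116)],.028)
v=(r[0]-b[0])[:2]; u=v/np.linalg.norm(v); print('len',np.linalg.norm(v),'mid',b[0,:2]+u*.084, r[0,:2]-u*.068,'ang',np.degrees(np.arctan2(u[1],u[0])))
e=onz(c,[(237,134),(199.5,218)],.015); v=(e[0]-e[1])[:2]; print('pen',e.mean(0),np.linalg.norm(v),np.degrees(np.arctan2(v[1],v[0])))
P=cloud(c,d)
# handle & pen from depth
x,y,z=P[...,0],P[...,1],P[...,2]
vv,uu=np.mgrid[:400,:640]
for n,m in dict(br=(uu>285)&(uu<355)&(vv>95)&(vv<235),pen=(uu>188)&(uu<250)&(vv>125)&(vv<225)).items():
    m=m&(z>.006)&(z<.05); q=P[m]; w,V=np.linalg.eigh(np.cov(q[:,:2].T)); a=V[:,1]*np.sign(V[0,1]); s=(q[:,:2]-q[:,:2].mean(0))@a; t=(q[:,:2]-q[:,:2].mean(0))@[-a[1],a[0]]
    print(n,q[:,:2].mean(0),np.degrees(np.arctan2(a[1],a[0])),'extent',s.min(),s.max(),'mid',q[:,:2].mean(0)+a*(s.min()+s.max())/2+np.array([-a[1],a[0]])*(t.min()+t.max())/2,q[:,2].max())
    if n=='br':
        h=(s<.0); qq=q[h]; w,V=np.linalg.eigh(np.cov(qq[:,:2].T)); a2=V[:,1]*np.sign(V[0,1]); print(' handle',qq.mean(0),np.degrees(np.arctan2(a2[1],a2[0])))
```

```text
len 0.1514185011082465 mid [ 0.50861669 -0.38088018] [ 0.50805841 -0.38104285] ang 16.245323236081905
pen [ 0.45765867 -0.25132126  0.015     ] 0.13337415499523367 -13.04984221715309
br [ 0.5326983  -0.37326942] 16.060150512599414 extent -0.10987319566386534 0.057141108573275576 mid [ 0.50748003 -0.380976  ] 0.03453897683828783
 handle [ 0.48235969 -0.38775579  0.02201882] 15.891104320712731
pen [ 0.46118254 -0.25158387] -15.348400431025496 extent -0.07352210966333039 0.06312241178376068 mid [ 0.45637791 -0.24944331] 0.020554180020361135
```

```bash
python3 go.py .508 -.381 .008 16.1
```

```text
t 1.1 pos [ 0.5096 -0.3797  0.2307] w 0.0853 turn [-0.05  0.03 -0.19] shift [ -1.9   0.8 222.7] rows 5.34 F [-0.7 -0.   0.5]
```

Emit:
carry_out --pt "0 0 -0.2 -1.3 0.7 20 85" --pt "0 0 0 0 0 38 85" --pt "0 0 0 0 0 38 85" --pt "0 0 0 0 0 38 85" --pt "0 0 0 0 0 38 85" --pt "0 0 0 0 0 30 85" --pt "0 0 0 0 0 15 85" --pt "0 0 0 0 0 6 85" --pt "0 0 0 0 0 0 85" --pt "0 0 0 0 0 0 85"

```text
t: 1.98
tool_pos: [0.5077, -0.3821, 0.0094]
tcp_rot: [3.11, 0.436, 0.001]
contact_force: [0.5, -0.8, 1.6]
grip_width: 0.0851
gripper_force: 0.0
```

Emit:
carry_out --pt "0 0 0 0 0 0 10" --pt "0 0 0 0 0 0 10" --pt "0 0 0 0 0 0 10" --pt "0 0 0 0 0 0 10" --pt "0 0 0 0 0 0 10" --pt "0 0 0 0 0 0 10" --pt "0 0 0 0 0 0 10" --pt "0 0 0 0 0 0 10" --pt "0 0 0 0 0 0 10" --newtons 40

```text
t: 2.73
tool_pos: [0.5082, -0.3814, 0.0088]
tcp_rot: [3.11, 0.437, 0.001]
contact_force: [-1.0, -0.7, 5.3]
grip_width: 0.0195
gripper_force: 39.0
```

Emit:
carry_out --pt "0 0 0 0 0 -10 10" --pt "0 0 0 0 0 -30 10" --pt "0 0 0 0 0 -36 10" --pt "0 0 0 0 0 -36 10" --pt "0 0 0 0 0 -36 10" --pt "0 0 0 0 0 -36 10" --pt "0 0 0 0 0 -36 10" --pt "0 0 0 0 0 -22 10" --pt "0 0 6.3 0 0 0 10" --pt "0 0 6.3 0 0 0 10" --pt "0 0 6.2 0 0 0 10" --pt "0 0 0 0 0 0 10"

```text
t: 3.73
tool_pos: [0.5079, -0.381, 0.2508]
tcp_rot: [-3.14, 0.086, -0.0]
contact_force: [-0.2, 0.1, -0.9]
grip_width: 0.0195
gripper_force: 39.4
```

```bash
python3 go.py .43 .1012 .25 -2.75
```

```text
t 3.7 pos [ 0.5079 -0.381   0.2508] w 0.0195 turn [-0.   -0.   -0.37] shift [-100.9 -477.9    0.8] rows 11.71 F [-0.2  0.1 -0.9]
```

Emit:
carry_out --pt "0 0 -0.3 -3 -15 0 10" --pt "0 0 0 -8 -38 0 10" --pt "0 0 0 -8 -38 0 10" --pt "0 0 0 -8 -38 0 10" --pt "0 0 0 -8 -38 0 10" --pt "0 0 0 -8 -38 0 10" --pt "0 0 0 -8 -38 0 10" --pt "0 0 0 -8 -38 0 10" --pt "0 0 0 -8 -38 0 10" --pt "0 0 0 -8 -38 0 10" --pt "0 0 0 -8 -38 0 10" --pt "0 0 0 -8 -38 0 10"

```text
t: 4.73
tool_pos: [0.4351, 0.0571, 0.2508]
tcp_rot: [-3.141, 0.062, -0.001]
contact_force: [0.8, 0.5, -1.6]
grip_width: 0.0197
gripper_force: 39.4
```

Emit:
carry_out --pt "0 0 0 -8 -28 0 10" --pt "0 0 0 -2 -17 0 10" --pt "0 0 0 0 0 0 10" --pt "0 0 0 0 0 0 10" --pt "0 0 0 0 0 0 10" --pt "0 0 0 0 0 0 10"

```text
t: 5.23
tool_pos: [0.4281, 0.1, 0.2504]
tcp_rot: [3.141, -0.068, -0.0]
contact_force: [-0.3, -0.4, -1.5]
grip_width: 0.0199
gripper_force: 39.5
```

Run:
```python
from h import *
from go import go
go(.4882,.1012,.25,-2.75)
c,p,d=snap('wrist','w2.png')
cv2.imwrite('pics/w2c.png',cv2.resize(p[:,:,::-1],(800,500),interpolation=cv2.INTER_CUBIC))
```

```text
t 5.2 pos [0.4281 0.1    0.2504] w 0.0199 turn [0.   0.01 0.27] shift [60.  -4.1  0.4] rows 1.44 F [-0.3 -0.4 -1.5]
```

View pics/w2c.png

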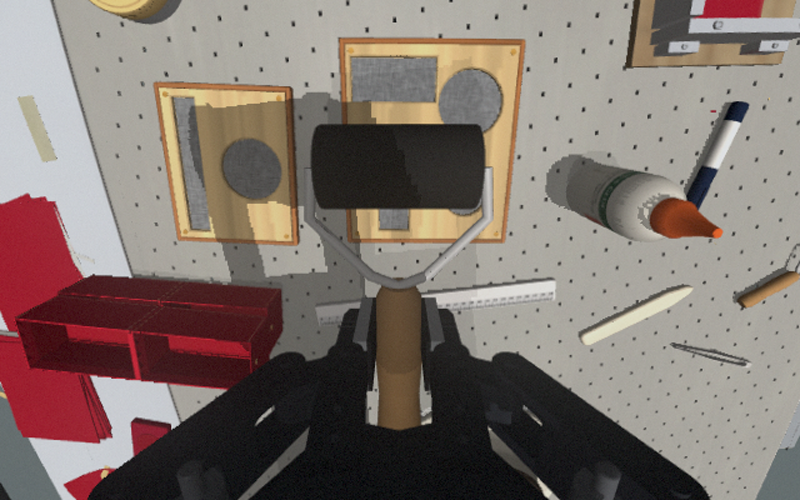

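The wrist view shows the brayer held straight and centred in the fingers. Box board corners in the 800-wide picture are (341,39), (524,40), (505,243) and (344,240). The tin recess is at (470,101) and the pocket at (394,79).

Run:
```python
import meas
from h import *
c,p,d=load('w2.png'); meas.c=c; meas.f1=lambda a:(np.array(a,float)+.5)/1.25-.5
Q,t,th=meas.board([(341,39),(524,40),(505,243),(344,240)],[((470,101),(41,46)),((394,79.5),(-38,68))],184,212,'box')
for n,l in dict(tin=(41,46),weight=(41,-50),brayer=(-38,0)).items(): print(' ',n,(Q@np.array(l)/1000+t).round(4))
Q,t,th=meas.board([(154,84),(292,87),(297,244),(178,241)],[((252,168),(24,0)),((190,164),(-42,0))],142,172,'rib')
for n,l in dict(spool=(24,0),pen=(-42,0)).items(): print(' ',n,(Q@np.array(l)/1000+t).round(4))
# depth based board mask bbox fit (z 9-15mm)
for f in('w2.png','top0.png'):
    c,p,d=load(f); P=cloud(c,d); hsv=cv2.cvtColor(p,cv2.COLOR_RGB2HSV)
    print(f,'z board',np.median(P[(P[...,2]>.008)&(P[...,2]<.016)&(abs(P[...,0]-.48)<.1)&(abs(P[...,1]-.06)<.09)][:,2]))
o=robot.observe(); print(o['tool_pos'], calibration('wrist')['origin'])
# held brayer: roller centre in the tool frame
c,p,d=load('w2.png'); Rt=R.from_rotvec(o['tcp_rot']).as_matrix()
P=cloud(c,d)[100:166,252:386].reshape(-1,3); L=(P-o['tool_pos'])@Rt*1000; L=L[L[:,2]<40]
print('roller tool x,y range',np.percentile(L,[1,50,99],axis=0).round(1).tolist())
P2=cloud(c,d)[238:290,298:342].reshape(-1,3); L=(P2-o['tool_pos'])@Rt*1000; L=L[L[:,2]<40]
print('handle',np.percentile(L,[1,50,99],axis=0).round(1).tolist())
```

```text
box [0.4858 0.0651] -93.24 res mm [[-3.2, -2.3], [-1.1, 2.4], [0.7, -1.3], [2.3, 1.9], [2.0, -0.2], [-0.8, -0.5]]
  tin [0.5294 0.0216]
  weight [0.4335 0.027 ]
  brayer [0.4879 0.1031]
rib [0.4752 0.2824] -95.25 res mm [[-3.4, -0.9], [-1.5, -1.4], [2.0, 0.6], [-1.0, -0.5], [1.0, -0.0], [2.9, 2.3]]
  spool [0.473  0.2585]
  pen [0.479  0.3243]
w2.png z board 0.012359065500859523
top0.png z board 0.011678595894668242
[0.42812795 0.09995719 0.25033145] [0.51017855 0.09623309 0.39349349]
roller tool x,y range [[53.5, -28.5, -24.3], [69.3, 0.0, -21.4], [82.3, 28.4, -11.4]]
handle [[-18.0, -10.4, -37.6], [1.0, 0.2, -15.4], [14.2, 11.3, -7.6]]
```

```bash
python3 go.py .488 .1022 .030 -3.0
```

```text
t 5.3 pos [0.4281 0.1    0.2503] w 0.0197 turn [-0.    0.01  0.49] shift [ 59.7  -5.4 220.3] rows 5.48 F [-0.3  0.1 -1.4]
```

Emit:
carry_out --pt "0 0 0.5 15 -1.4 0 10" --pt "0 0 0 30 -2.7 20 10" --pt "0 0 0 14.7 -1.3 37 10" --pt "0 0 0 0 0 38 10" --pt "0 0 0 0 0 38 10" --pt "0 0 0 0 0 38 10" --pt "0 0 0 0 0 30 10" --pt "0 0 0 0 0 19 10" --pt "0 0 0 0 0 0 10" --pt "0 0 0 0 0 0 10" --pt "0 0 0 0 0 0 10"

```text
t: 6.2
tool_pos: [0.4888, 0.1028, 0.0318]
tcp_rot: [-3.14, 0.083, -0.003]
contact_force: [-1.0, -0.1, -0.4]
grip_width: 0.0195
gripper_force: 39.5
```

Emit:
carry_out --pt "0 0 0 0 0 4 10" --pt "0 0 0 0 0 4 10" --pt "0 0 0 0 0 3 10" --pt "0 0 0 0 0 2 10" --pt "0 0 0 0 0 0 10" --pt "0 0 0 0 0 0 10"

```text
t: 6.7
tool_pos: [0.4879, 0.1032, 0.0173]
tcp_rot: [-3.14, 0.082, 0.0]
contact_force: [-1.0, 0.5, -1.4]
grip_width: 0.0199
gripper_force: 39.5
```

Run:
```python
from h import *
from go import go
go(.488,.1022,.0148,-3.0); print(robot.observe()['ft_torque'])
c,p,d=snap('wrist','w3.png')
cv2.imwrite('pics/w3c.png',cv2.resize(p[40:300,140:500,::-1],None,fx=2,fy=2,interpolation=cv2.INTER_CUBIC))
```

```text
t 6.7 pos [0.4879 0.1032 0.0173] w 0.0199 turn [-0.01  0.01  0.01] shift [0.2 1.  2.5] rows 0.07 F [-1.   0.5 -1.4]
[-0.01304104  0.06047894  0.01955597]
```

View pics/w3c.png

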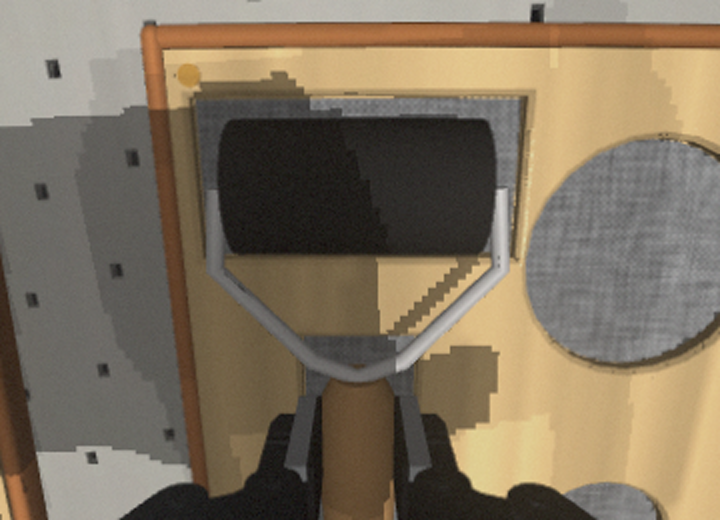

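The roller sits over its pocket, about 1 mm to the left and 1 mm low. I correct by (+1,+1), set down and release.

Emit:
carry_out --pt "0 0 0 1.0 1.0 1.0 10" --pt "0 0 0 0 0 1.2 10" --pt "0 0 0 0 0 0.5 10" --pt "0 0 0 0 0 0 10" --pt "0 0 0 0 0 0 10" --pt "0 0 0 0 0 0 10"

```text
t: 7.25
tool_pos: [0.489, 0.1021, 0.0148]
tcp_rot: [3.141, -0.082, 0.001]
contact_force: [0.1, -1.8, 4.6]
grip_width: 0.0199
gripper_force: 40.0
```

Emit:
carry_out --pt "0 0 0 0 0 0 25" --pt "0 0 0 0 0 0 35" --pt "0 0 0 0 0 0 48" --pt "0 0 0 0 0 0 48" --pt "0 0 0 0 0 0 48" --pt "0 0 0 0 0 -10 48" --pt "0 0 0 0 0 -35 48" --pt "0 0 0 0 0 -35 48" --pt "0 0 0 0 0 -40 48" --pt "0 0 0 0 0 -40 48" --pt "0 0 0 0 0 -40 48" --pt "0 0 0 0 0 -35 85"

```text
t: 8.25
tool_pos: [0.4884, 0.1021, 0.2534]
tcp_rot: [-3.14, 0.082, -0.003]
contact_force: [0.3, -0.1, 0.4]
grip_width: 0.0588
gripper_force: 0.0
```

Run:
```python
from h import *
from go import go
go(.457,-.250,.25,-15.2)
c,p,d=snap('wrist','w4.png')
cv2.imwrite('pics/w4c.png',cv2.resize(p[50:350,100:500,::-1],None,fx=2,fy=2,interpolation=cv2.INTER_CUBIC))
```

```text
t 8.2 pos [0.4884 0.1021 0.2534] w 0.0588 turn [-0.03 -0.11 12.21] shift [ 62.  348.1   3.4] rows 8.48 F [ 0.3 -0.1  0.4]
```

View pics/w4c.png

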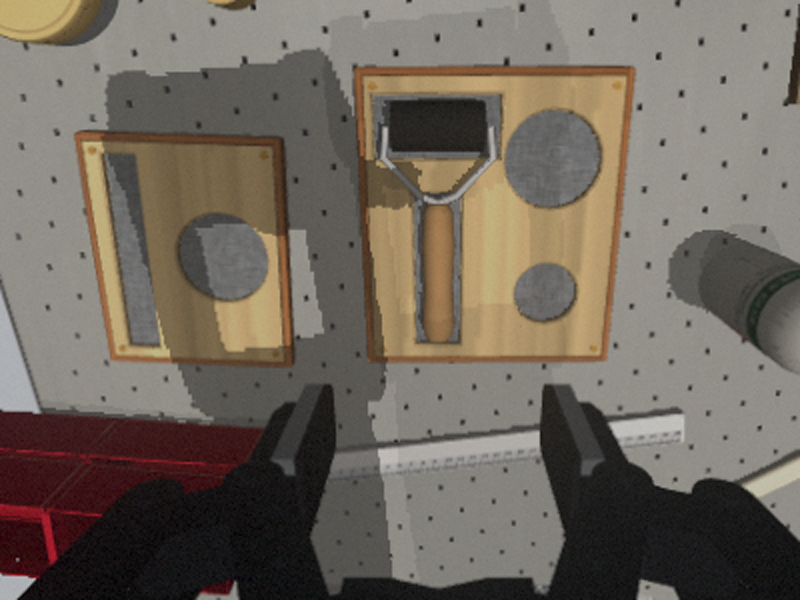

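The brayer lies in its recess. This view is unobstructed, so I measure both boards again.

Run:
```python
import meas
from h import *
c,p,d=load('w4.png'); meas.c=c; meas.f1=lambda a:(np.array(a,float)+.5)/2-.5+[100,50]
Q,t,th=meas.board([(355,67),(635,67),(606,360),(369,361)],[((553,158),(41,46)),((545,293),(41,-50)),((437,125),(-38,68))],184,212,'box')
for n,l in dict(tin=(41,46),weight=(41,-50),brayer=(-38,0)).items(): print(' ',n,(Q@np.array(l)/1000+t).round(4))
Q,t,th=meas.board([(78,132),(285,138),(293,366),(112,358)],[((223,256),(24,0)),((132.5,249),(-42,0))],142,172,'rib')
for n,l in dict(spool=(24,0),pen=(-42,0)).items(): print(' ',n,(Q@np.array(l)/1000+t).round(4))
```

```text
box [0.4858 0.0644] -92.86 res mm [[-1.0, -1.0], [-1.2, 1.5], [1.3, 1.0], [1.1, -1.2], [0.5, -0.2], [-1.1, -0.2], [0.4, 0.0]]
  tin [0.5297 0.0212]
  weight [0.4338 0.026 ]
  brayer [0.4877 0.1024]
rib [0.4761 0.2813] -95.82 res mm [[-2.8, -1.2], [-1.0, -0.3], [1.1, 0.1], [0.5, -1.4], [0.0, 1.6], [2.2, 1.3]]
  spool [0.4736 0.2574]
  pen [0.4803 0.323 ]
```

Emit:
carry_out --pt "0 0 6.1 0 0 0 85" --pt "0 0 6.1 7 20 0 85" --pt "0 0 0 7 38 0 85" --pt "0 0 0 7 38 0 85" --pt "0 0 0 7 38 0 85" --pt "0 0 0 7 38 0 85" --pt "0 0 0 7 38 0 85" --pt "0 0 0 7 38 0 85" --pt "0 0 0 7 38 0 85" --pt "0 0 0 7 38 0 85" --pt "0 0 0 6 24 0 85" --pt "0 0 0 0 0 0 85"

```text
t: 9.3
tool_pos: [0.4656, -0.2556, 0.2497]
tcp_rot: [3.113, -0.421, -0.001]
contact_force: [0.4, -0.3, 0.8]
grip_width: 0.0853
gripper_force: 0.0
```

Emit:
carry_out --pt "0 0 0 0 0 0 85" --pt "0 0 0 0 0 0 85"

```text
t: 9.47
tool_pos: [0.4664, -0.251, 0.25]
tcp_rot: [-3.114, 0.416, -0.0]
contact_force: [0.0, 0.5, 0.2]
grip_width: 0.0852
gripper_force: 0.0
```

Run:
```python
from h import *
from go import go
go(.457,-.250,.008,-15.2)
c,p,d=snap('wrist','w5.png')
P=cloud(c,d);x,y,z=P[...,0],P[...,1],P[...,2]
m=(abs(x-.457)<.085)&(abs(y+.25)<.05)&(z>.006)&(z<.03)
n,l,s,ce=cv2.connectedComponentsWithStats(m.astype(np.uint8)); i=1+np.argmax(s[1:,4]); print(s[i],ce[i])
cn=max(cv2.findContours((l==i).astype(np.uint8),0,1)[0],key=len)
rect=cv2.minAreaRect(cn); bx=cv2.boxPoints(rect); print(rect)
q=P[l==i][:,:2].astype(np.float32)*1000; print(cv2.minAreaRect(q), np.median(q,0))
b=onz(c,bx,.0125); print((b[:,:2]*1000).round(1).tolist(), b.mean(0))
```

```text
t 9.5 pos [ 0.4664 -0.251   0.25  ] w 0.0852 turn [-0.02 -0.   -0.01] shift [ -9.3   1.4 242. ] rows 5.81 F [0.  0.5 0.2]
[ 313  120   13   95 1101] [319.04722979 166.7311535 ]
((319.0477294921875, 166.99281311035156), (11.554100036621094, 94.13099670410156), 0.9093804955482483)
((456.84442138671875, -249.21356201171875), (16.614704132080078, 134.8965301513672), 74.08512115478516) [ 461.52676 -250.59286]
[[393.8, -222.1], [523.6, -260.7], [519.3, -275.4], [389.0, -238.6]] [ 0.45641747 -0.24921695  0.0125    ]
```

Emit:
carry_out --pt "0 0 0.7 -9.8 0.9 20 85" --pt "0 0 0 0 0 38 85" --pt "0 0 0 0 0 38 85" --pt "0 0 0 0 0 38 85" --pt "0 0 0 0 0 38 60" --pt "0 0 0 0 0 35 60" --pt "0 0 0 0 0 23 50" --pt "0 0 0 0 0 12 50" --pt "0 0 0 0 0 0 45" --pt "0 0 0 0 0 0 45" --pt "0 0 0 0 0 0 45"

```text
t: 10.43
tool_pos: [0.4575, -0.2497, 0.009]
tcp_rot: [3.111, -0.433, 0.002]
contact_force: [0.8, -0.2, -0.4]
grip_width: 0.045
gripper_force: 0.0
```

Emit:
carry_out --pt "0 0 0 0 0 0 8" --pt "0 0 0 0 0 0 8" --pt "0 0 0 0 0 0 8" --pt "0 0 0 0 0 0 8" --pt "0 0 0 0 0 0 8" --pt "0 0 0 0 0 0 8" --pt "0 0 0 0 0 0 8" --newtons 30

```text
t: 11.02
tool_pos: [0.4572, -0.25, 0.0087]
tcp_rot: [3.111, -0.434, 0.002]
contact_force: [-2.0, 3.1, 9.1]
grip_width: 0.0163
gripper_force: 30.0
```

Emit:
carry_out --pt "0 0 0 0 0 -10 8" --pt "0 0 0 0 0 -30 8" --pt "0 0 0 0 0 -36 8" --pt "0 0 0 0 0 -36 8" --pt "0 0 0 0 0 -36 8" --pt "0 0 0 0 0 -36 8" --pt "0 0 0 0 0 -36 8" --pt "0 0 0 0 0 -22 8" --pt "0 0 -5.2 0 0 0 8" --pt "0 0 -5.2 0 0 0 8" --pt "0 0 0 0 0 0 8" --pt "0 0 0 0 0 0 8"

```text
t: 12.02
tool_pos: [0.4566, -0.2497, 0.2501]
tcp_rot: [3.138, -0.155, 0.0]
contact_force: [0.2, 0.0, 0.4]
grip_width: 0.016
gripper_force: 29.5
```

```bash
python3 go.py .4793 .323 .25 -5.4
```

```text
t 12.0 pos [ 0.4566 -0.2497  0.2501] w 0.0160 turn [ 0.01 -0.02 -0.25] shift [-3.130e+01 -5.723e+02  1.000e-01] rows 13.74 F [0.2 0.  0.4]
```

Emit:
carry_out --pt "0 0 -0.2 -1 -20 0 8" --pt "0 0 0 -2 -38 0 8" --pt "0 0 0 -2 -38 0 8" --pt "0 0 0 -2 -38 0 8" --pt "0 0 0 -2 -38 0 8" --pt "0 0 0 -2 -38 0 8" --pt "0 0 0 -2 -38 0 8" --pt "0 0 0 -2 -38 0 8" --pt "0 0 0 -2 -38 0 8" --pt "0 0 0 -2 -38 0 8" --pt "0 0 0 -2 -38 0 8" --pt "0 0 0 -2 -38 0 8"

```text
t: 13.02
tool_pos: [0.4738, 0.1903, 0.2499]
tcp_rot: [-3.138, 0.151, -0.0]
contact_force: [2.5, -0.8, -0.3]
grip_width: 0.0158
gripper_force: 29.5
```

Emit:
carry_out --pt "0 0 0 -2 -38 0 8" --pt "0 0 0 -2 -38 0 8" --pt "0 0 0 -2 -38 0 8" --pt "0 0 0 -2 -20 10 8" --pt "0 0 0 0 0 38 8" --pt "0 0 0 0 0 38 8" --pt "0 0 0 0 0 38 8" --pt "0 0 0 0 0 38 8" --pt "0 0 0 0 0 30 8" --pt "0 0 0 0 0 18 8" --pt "0 0 0 0 0 0 8" --pt "0 0 0 0 0 0 8"

```text
t: 14.02
tool_pos: [0.4785, 0.3225, 0.0396]
tcp_rot: [3.137, -0.148, -0.002]
contact_force: [-0.4, -0.4, 0.1]
grip_width: 0.0153
gripper_force: 29.5
```

```bash
python3 go.py .4793 .323 .025 -5.4
```

```text
t 14.0 pos [0.4785 0.3225 0.0396] w 0.0153 turn [ 0.04  0.08 -0.02] shift [ 0.8 -0.6 14.6] rows 0.35 F [-0.4 -0.4  0.1]
```

Emit:
carry_out --pt "0 0 0 0.8 -0.5 7 8" --pt "0 0 0 0 0 7 8" --pt "0 0 0 0 0 5 8" --pt "0 0 0 0 0 2 8" --pt "0 0 0 0 0 0 8" --pt "0 0 0 0 0 0 8"

```text
t: 14.52
tool_pos: [0.4796, 0.3231, 0.0188]
tcp_rot: [-3.138, 0.145, -0.0]
contact_force: [0.4, -0.3, -0.9]
grip_width: 0.016
gripper_force: 29.5
```

Run:
```python
from h import *
from go import go
go(.4793,.323,.0148,-5.4)
c,p,d=snap('wrist','w6.png')
cv2.imwrite('pics/w6c.png',cv2.resize(p[40:300,140:500,::-1],None,fx=2,fy=2,interpolation=cv2.INTER_CUBIC))
```

```text
t 14.5 pos [0.4796 0.3231 0.0188] w 0.0160 turn [-0.01 -0.    0.1 ] shift [-0.3  0.1  4. ] rows 0.1 F [ 0.4 -0.3 -0.9]
```

View pics/w6c.png

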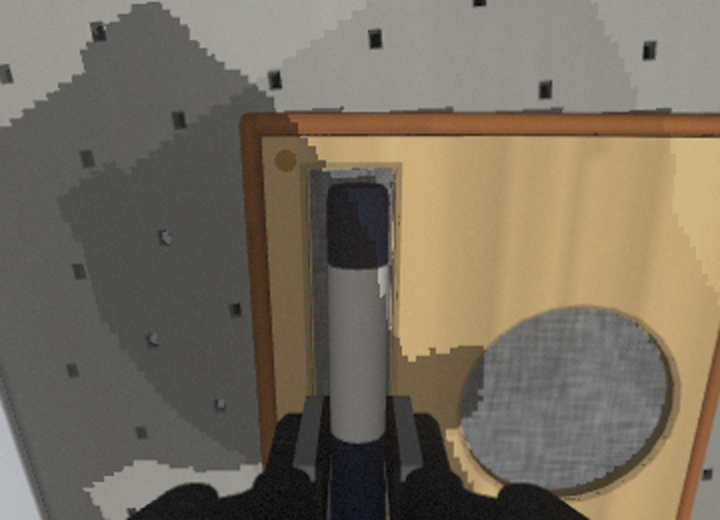

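The pen lies in its slot line about 1 mm to the right. I nudge it left, lower and release.

Emit:
carry_out --pt "0 0 -0.3 0 -0.7 2.0 8" --pt "0 0 0 0 0 1.5 8" --pt "0 0 0 0 0 0.7 8" --pt "0 0 0 0 0 0 8" --pt "0 0 0 0 0 0 8" --pt "0 0 0 0 0 0 8"

```text
t: 15.07
tool_pos: [0.4797, 0.3238, 0.0148]
tcp_rot: [-3.138, 0.137, -0.0]
contact_force: [-2.5, -0.8, 5.4]
grip_width: 0.0159
gripper_force: 30.1
```

Emit:
carry_out --pt "0 0 0 0 0 0 22" --pt "0 0 0 0 0 0 30" --pt "0 0 0 0 0 0 35" --pt "0 0 0 0 0 0 35" --pt "0 0 0 0 0 0 35" --pt "0 0 0 0 0 -10 35" --pt "0 0 0 0 0 -30 35" --pt "0 0 0 0 0 -35 35" --pt "0 0 0 0 0 -35 60" --pt "0 0 0 0 0 -35 85" --pt "0 0 0 0 0 -15 85" --pt "0 0 0 0 0 0 85"

```text
t: 16.07
tool_pos: [0.4809, 0.3244, 0.1797]
tcp_rot: [-3.135, 0.137, -0.009]
contact_force: [-0.7, 0.1, 0.2]
grip_width: 0.0812
gripper_force: 0.0
```

Run:
```python
from h import *
from go import go
c,p,d=snap('wrist','w7.png')
P=cloud(c,d)
m=((P[...,2]>.016)&(P[...,2]<.06)&(abs(P[...,1]-.323)<.03)&(abs(P[...,0]-.479)<.09))
q=P[m][:,:2].astype(np.float32)*1000; print('pen',cv2.minAreaRect(q),np.percentile(P[m][:,2],[50,95]))
go(.60,.107,.2,85)
```

```text
pen ((478.7589416503906, 323.8675231933594), (15.830340385437012, 135.37646484375), 84.83721160888672) [0.02218231 0.02428469]
t 16.1 pos [0.4802 0.3241 0.1771] w 0.0848 turn [ 5.000e-02 -2.400e-01 -8.999e+01] shift [-205.8  138.2  -22.9] rows 5.97 F [-0.2 -0.2 -0.7]
```

Emit:
carry_out --pt "0 0 0 9 20 -8 85" --pt "0 0 0 15 35 -12 85" --pt "0 0 0 15 35 -12 85" --pt "0 0 0 15 35 -12 85" --pt "0 0 0 15 35 -12 85" --pt "0 0 0 9 25 -8 85" --pt "0 0 0 5 10 -4 85" --pt "0 0 0 0 0 0 85" --pt "0 0 0 0 0 0 85" --pt "0 0 0 0 0 0 85"

```text
t: 16.95
tool_pos: [0.5448, 0.1232, 0.2415]
tcp_rot: [-3.138, 0.136, 0.002]
contact_force: [-0.3, 0.3, -0.0]
grip_width: 0.0853
gripper_force: 0.0
```

Run:
```python
from h import *
from go import go
c,p,d=snap('wrist','w8.png')
cv2.imwrite('pics/w8c.png',cv2.resize(p[:,:,::-1],(800,500),interpolation=cv2.INTER_CUBIC))
P=cloud(c,d)
for n,x,y,z0,z1,rr in(('tin',.67,-.01,.024,.034,.0),('spool',.672,.107,.018,.028,0),('weightbody',.655,.222,.026,.035,0),('knob',.655,.222,.04,.05,0)):
    m=(np.hypot(P[...,0]-x,P[...,1]-y)<.045)&(P[...,2]>z0)&(P[...,2]<z1)
    q=P[m][:,:2].astype(np.float32)*1000
    print(n,m.sum(),cv2.minEnclosingCircle(q),(q.min(0)+q.max(0))/2,np.median(P[m][:,2]))
go(.672,.107,.2,85)
```

```text
tin 2330 ((670.7265014648438, -8.785258293151855), 31.311214447021484) [670.9076    -8.586127] 0.027835235845829698
spool 1914 ((672.5060424804688, 108.6872329711914), 30.350082397460938) [672.3731  108.87867] 0.022483925511668945
weightbody 658 ((655.1632080078125, 224.9739532470703), 20.2916316986084) [655.19775 224.87341] 0.027920662195263596
knob 226 ((654.7904052734375, 224.57765197753906), 9.461990356445312) [654.6466  224.43134] 0.0439297251121375
t 17.0 pos [0.5448 0.1234 0.2416] w 0.0849 turn [-7.000e-02  5.000e-02 -8.993e+01] shift [ -5.3 128.2  41.6] rows 3.23 F [-0.3  0.1  0.3]
```

View pics/w8c.png

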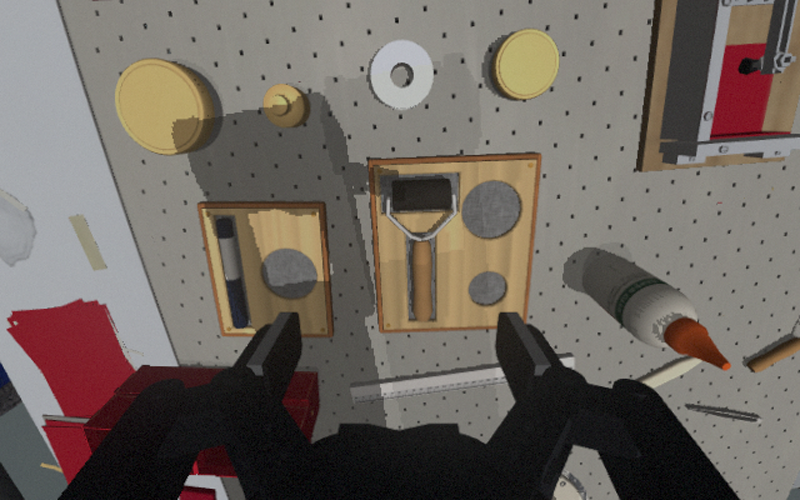

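Pen and brayer look seated. Tin, spool and weight agree with the top view. In this picture the recess centres are at spool (289,274), tin (491,208) and weight (488,289).

Emit:
carry_out --pt "0 0 -7 0 0 0 85" --pt "0 0 -7 0 0 0 85" --pt "0 0 -7 0 0 0 85" --pt "0 0 -7 0 0 0 85" --pt "0 0 -7 0 0 0 85" --pt "0 0 -7 0 0 0 85" --pt "0 0 -7 0 0 0 85" --pt "0 0 -7 0 0 0 85" --pt "0 0 -7 0 0 0 85" --pt "0 0 -7 0 0 0 85" --pt "0 0 -7 0 0 0 85" --pt "0 0 -7 0 0 0 85"

```text
t: 18.0
tool_pos: [0.5449, 0.1235, 0.2419]
tcp_rot: [-2.416, -2.007, 0.001]
contact_force: [0.1, 0.3, 0.5]
grip_width: 0.0847
gripper_force: 0.0
```

Emit:
carry_out --pt "0 0 -7 -1 18 0 85" --pt "0 0 0 -2 35 20 85" --pt "0 0 0 -1 35 35 85" --pt "0 0 0 -1 32 35 85" --pt "0 0 0 0 8 20 85" --pt "0 0 0 0 0 10 85" --pt "0 0 0 0 0 0 85" --pt "0 0 0 0 0 0 85" --pt "0 0 0 0 0 0 85"

```text
t: 18.75
tool_pos: [0.6628, 0.1079, 0.1343]
tcp_rot: [2.296, 2.143, 0.003]
contact_force: [-0.5, -0.2, -0.4]
grip_width: 0.0851
gripper_force: 0.0
```

Run:
```python
from h import *
from go import go
c,p,d=load('w8.png')
uv=(np.array([(289,274),(491,208),(488,289)],float)+.5)/1.25-.5
print(onz(c,uv,.0095))
go(.6723,.1083,.002,86)
```

```text
[[0.47238542 0.2594943  0.0095    ]
 [0.53140437 0.02139641 0.0095    ]
 [0.43206219 0.02507488 0.0095    ]]
t 18.8 pos [0.6628 0.1079 0.1343] w 0.0851 turn [ 0.13 -0.03  0.05] shift [  1.1   9.5 132.3] rows 3.18 F [-0.5 -0.2 -0.4]
```

Emit:
carry_out --pt "0 0 0 1.1 9.4 15 85" --pt "0 0 0 0 0 35 85" --pt "0 0 0 0 0 35 85" --pt "0 0 0 0 0 28 85" --pt "0 0 0 0 0 14 85" --pt "0 0 0 0 0 5 85" --pt "0 0 0 0 0 0 85" --pt "0 0 0 0 0 0 85"

```text
t: 19.42
tool_pos: [0.6734, 0.1077, 0.0026]
tcp_rot: [2.296, 2.142, 0.003]
contact_force: [0.5, -0.2, -0.1]
grip_width: 0.0848
gripper_force: 0.0
```

Emit:
carry_out --pt "0 0 0 0 0 0 50" --pt "0 0 0 0 0 0 50" --pt "0 0 0 0 0 0 50" --pt "0 0 0 0 0 0 50" --pt "0 0 0 0 0 0 50" --pt "0 0 0 0 0 0 50" --pt "0 0 0 0 0 0 50" --newtons 30

```text
t: 20.0
tool_pos: [0.6731, 0.1076, 0.0022]
tcp_rot: [2.296, 2.142, 0.003]
contact_force: [-2.7, 0.2, 9.9]
grip_width: 0.0588
gripper_force: 30.8
```

Emit:
carry_out --pt "0 0 0 0 0 -6 50" --pt "0 0 0 0 0 -20 50" --pt "0 0 0 0 0 -30 50" --pt "0 0 0 0 0 -20 50" --pt "0 0 0 0 0 0 50" --pt "0 0 0 0 0 0 50"

```text
t: 20.5
tool_pos: [0.673, 0.1076, 0.0781]
tcp_rot: [2.296, 2.141, 0.004]
contact_force: [-0.2, 0.5, -1.3]
grip_width: 0.058
gripper_force: 32.7
```

```bash
python3 go.py .473 .258 .076 86
```

```text
t 20.5 pos [0.673  0.1076 0.0781] w 0.0580 turn [ 0.16 -0.02  0.  ] shift [ 136.1 -210.     2.1] rows 6.0 F [-0.2  0.5 -1.3]
```

Emit:
carry_out --pt "0 0 0 12 -18 0 50" --pt "0 0 0 23 -36 0 50" --pt "0 0 0 23 -36 0 50" --pt "0 0 0 23 -36 0 50" --pt "0 0 0 23 -36 0 50" --pt "0 0 0 20 -30 0 50" --pt "0 0 0 11.4 -18 20 50" --pt "0 0 0 0 0 20 50" --pt "0 0 0 0 0 10 50" --pt "0 0 0 0 0 0 50" --pt "0 0 0 0 0 0 50" --pt "0 0 0 0 0 0 50"

```text
t: 21.5
tool_pos: [0.4766, 0.2544, 0.0269]
tcp_rot: [2.298, 2.141, 0.001]
contact_force: [0.3, -1.1, -1.3]
grip_width: 0.0588
gripper_force: 32.7
```

Run:
```python
from h import *
from go import go
go(.473,.2573,.0085,86)
c,p,d=snap('wrist','w9.png')
cv2.imwrite('pics/w9c.png',cv2.resize(p[60:340,140:500,::-1],None,fx=2,fy=2,interpolation=cv2.INTER_CUBIC))
```

```text
t 21.5 pos [0.4766 0.2544 0.0269] w 0.0588 turn [ 0.03 -0.02 -0.05] shift [ 2.6 -3.8 18.4] rows 0.45 F [ 0.3 -1.1 -1.3]
```

View pics/w9c.png

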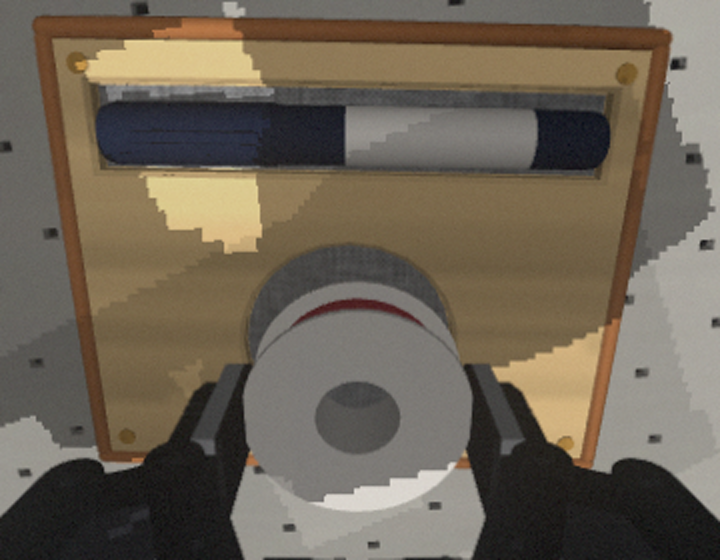

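Emit:
carry_out --pt "0 0 0 2.6 -2.6 0 50" --pt "0 0 0 0 0 6 50" --pt "0 0 0 0 0 4 50" --pt "0 0 0 0 0 0 50" --pt "0 0 0 0 0 0 50" --pt "0 0 0 0 0 0 50"

```text
t: 22.05
tool_pos: [0.4733, 0.2575, 0.0162]
tcp_rot: [-2.297, -2.143, 0.0]
contact_force: [-0.2, -0.1, -0.7]
grip_width: 0.0584
gripper_force: 32.7
```

Run:
```python
from h import *
from go import go
go(.4737,.2573,.0085,86)
c,p,d=snap('wrist','w10.png')
cv2.imwrite('pics/w10c.png',cv2.resize(p[160:340,230:410,::-1],None,fx=3.3,fy=3.3,interpolation=cv2.INTER_CUBIC))
```

```text
t 22.1 pos [0.4733 0.2575 0.0162] w 0.0584 turn [-0.01 -0.    0.01] shift [-0.2  0.4  7.7] rows 0.19 F [-0.2 -0.1 -0.7]
```

View pics/w10c.png

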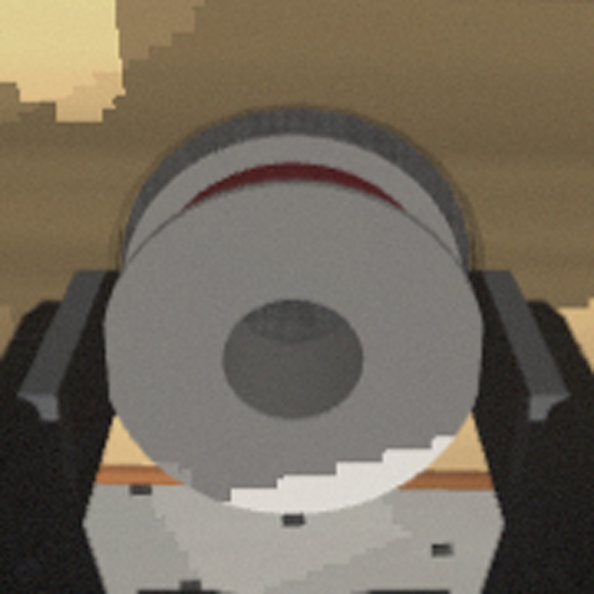

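The spool is over its recess within about 1 mm. I lower and release.

Emit:
carry_out --pt "0 0 0 0.7 0.5 2 50" --pt "0 0 0 0 0 3 50" --pt "0 0 0 0 0 2 50" --pt "0 0 0 0 0 1 50" --pt "0 0 0 0 0 0 50" --pt "0 0 0 0 0 0 50" --pt "0 0 0 0 0 0 50"

```text
t: 22.68
tool_pos: [0.4737, 0.2581, 0.0083]
tcp_rot: [-2.297, -2.143, 0.0]
contact_force: [-2.6, -1.1, 4.0]
grip_width: 0.0588
gripper_force: 33.1
```

Emit:
carry_out --pt "0 0 0 0 0 0 65" --pt "0 0 0 0 0 0 75" --pt "0 0 0 0 0 0 80" --pt "0 0 0 0 0 0 80" --pt "0 0 0 0 0 0 80" --pt "0 0 0 0 0 -10 80" --pt "0 0 0 0 0 -30 80" --pt "0 0 0 0 0 -35 85" --pt "0 0 0 0 0 -20 85" --pt "0 0 0 0 0 0 85" --pt "0 0 0 0 0 0 85"

```text
t: 23.6
tool_pos: [0.4744, 0.2584, 0.105]
tcp_rot: [2.297, 2.142, 0.004]
contact_force: [0.2, 1.0, -1.0]
grip_width: 0.085
gripper_force: 0.0
```

Run:
```python
from h import *
from go import go
c,p,d=snap('wrist','w11.png')
P=cloud(c,d); m=(np.hypot(P[...,0]-.473,P[...,1]-.258)<.04)&(P[...,2]>.018)&(P[...,2]<.05)
print('spool',np.percentile(P[m],[5,50,95],axis=0),cv2.minEnclosingCircle(P[m][:,:2].astype(np.float32)*1000))
q=P[m&(P[...,2]>.02)];A=np.c_[q[:,:2],np.ones(len(q))]; print('tilt',np.linalg.lstsq(A,q[:,2],rcond=None)[0])
go(.6708,-.0088,.11,86)
```

```text
spool [[0.44761774 0.23525891 0.02718004]
 [0.47215501 0.26028202 0.02855128]
 [0.49668257 0.28468192 0.02957156]] ((472.1870422363281, 259.18658447265625), 30.341459274291992)
tilt [0.00055954 0.00353497 0.02725711]
t 23.6 pos [0.4738 0.2582 0.1037] w 0.0849 turn [ 0.03 -0.02  0.01] shift [-252.6  215.2   -6.3] rows 7.96 F [-0.2 -0.1  0.2]
```

Emit:
carry_out --pt "0 0 0 -18 15 0 85" --pt "0 0 0 -31 27 0 85" --pt "0 0 0 -31 27 0 85" --pt "0 0 0 -31 27 0 85" --pt "0 0 0 -31 27 0 85" --pt "0 0 0 -31 27 0 85" --pt "0 0 0 -31 27 0 85" --pt "0 0 0 -31 23 0 85" --pt "0 0 0 -18 15 0 85" --pt "0 0 0 0 0 0 85" --pt "0 0 0 0 0 0 85" --pt "0 0 0 0 0 0 85"

```text
t: 24.65
tool_pos: [0.6699, -0.0087, 0.1021]
tcp_rot: [-2.296, -2.141, 0.002]
contact_force: [-0.5, 0.8, -0.3]
grip_width: 0.0847
gripper_force: 0.0
```

```bash
python3 go.py .6705 -.0095 .002 86
```

```text
t 24.6 pos [ 0.6699 -0.0087  0.1021] w 0.0847 turn [-0.12 -0.02  0.  ] shift [ -0.7   0.6 100.1] rows 2.4 F [-0.5  0.8 -0.3]
```

Emit:
carry_out --pt "0 0 0 -0.7 0.6 15 85" --pt "0 0 0 0 0 35 85" --pt "0 0 0 0 0 30 85" --pt "0 0 0 0 0 15 85" --pt "0 0 0 0 0 5 85" --pt "0 0 0 0 0 0 85" --pt "0 0 0 0 0 0 85"

```text
t: 25.23
tool_pos: [0.6715, -0.0092, 0.0043]
tcp_rot: [2.296, 2.143, 0.001]
contact_force: [-0.8, 0.1, 1.8]
grip_width: 0.085
gripper_force: 0.0
```

Emit:
carry_out --pt "0 0 0 0 0 0 50" --pt "0 0 0 0 0 0 50" --pt "0 0 0 0 0 0 50" --pt "0 0 0 0 0 0 50" --pt "0 0 0 0 0 0 50" --pt "0 0 0 0 0 0 50" --pt "0 0 0 0 0 0 50" --newtons 30

```text
t: 25.82
tool_pos: [0.6718, -0.0098, 0.0049]
tcp_rot: [2.297, 2.142, 0.002]
contact_force: [-2.6, 1.0, 9.1]
grip_width: 0.0589
gripper_force: 30.8
```

Emit:
carry_out --pt "0 0 0 0 0 -6 50" --pt "0 0 0 0 0 -20 50" --pt "0 0 0 0 0 -30 50" --pt "0 0 0 0 0 -20 50" --pt "0 0 0 0 0 0 50" --pt "0 0 0 0 0 0 50"

```text
t: 26.32
tool_pos: [0.6719, -0.01, 0.0811]
tcp_rot: [2.296, 2.141, 0.003]
contact_force: [0.4, -0.4, -0.9]
grip_width: 0.0591
gripper_force: 32.6
```

```bash
python3 go.py .5302 .021 .040 86
```

```text
t 26.3 pos [ 0.6719 -0.01    0.0811] w 0.0591 turn [0.17 0.   0.  ] shift [  21.  -143.5   41.1] rows 3.62 F [ 0.4 -0.4 -0.9]
```

Emit:
carry_out --pt "0 0 0 2 -15 0 50" --pt "0 0 0 5 -33 0 50" --pt "0 0 0 5 -35 0 50" --pt "0 0 0 5 -33 0 50" --pt "0 0 0 3 -20 15 50" --pt "0 0 0 1 -7.5 20 50" --pt "0 0 0 0 0 14 50" --pt "0 0 0 0 0 5 50" --pt "0 0 0 0 0 0 50" --pt "0 0 0 0 0 0 50" --pt "0 0 0 0 0 0 50"

```text
t: 27.23
tool_pos: [0.5301, 0.0209, 0.0258]
tcp_rot: [2.297, 2.142, 0.001]
contact_force: [1.1, 0.8, 0.3]
grip_width: 0.0587
gripper_force: 32.7
```

Run:
```python
from h import *
from go import go
go(.5302,.021,.0190,86)
c,p,d=snap('wrist','w12.png')
cv2.imwrite('pics/w12c.png',cv2.resize(p[120:340,200:440,::-1],None,fx=2.7,fy=2.7,interpolation=cv2.INTER_CUBIC))
```

```text
t 27.2 pos [0.5301 0.0209 0.0258] w 0.0587 turn [ 0.04 -0.01  0.  ] shift [0.1 0.  6.8] rows 0.16 F [1.1 0.8 0.3]
```

View pics/w12c.png

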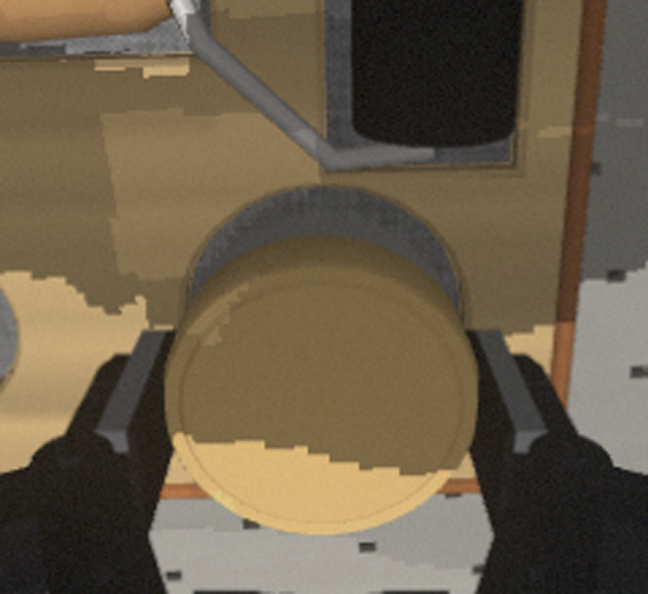

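The tin hangs over its recess, about 1 mm to the left. I shift it 0.8 mm, lower and release.

Emit:
carry_out --pt "0 0 0 0.4 0.8 4 50" --pt "0 0 0 0 0 4 50" --pt "0 0 0 0 0 3 50" --pt "0 0 0 0 0 2 50" --pt "0 0 0 0 0 1.2 50" --pt "0 0 0 0 0 0 50" --pt "0 0 0 0 0 0 50" --pt "0 0 0 0 0 0 50"

```text
t: 27.95
tool_pos: [0.5304, 0.0214, 0.011]
tcp_rot: [-2.297, -2.143, -0.0]
contact_force: [0.0, 0.6, -0.5]
grip_width: 0.0586
gripper_force: 32.7
```

```bash
python3 go.py .5305 .021 .0109 86
```

```text
t 27.9 pos [0.5304 0.0214 0.011 ] w 0.0586 turn [-0.   -0.01  0.  ] shift [-0.4  0.2  0.1] rows 0.01 F [ 0.   0.6 -0.5]
```

Right height with no contact force, so it is within about 1 mm of the floor. I release.

Emit:
carry_out --pt "0 0 0 0 0 0.8 50" --pt "0 0 0 0 0 0 50" --pt "0 0 0 0 0 0 65" --pt "0 0 0 0 0 0 75" --pt "0 0 0 0 0 0 80" --pt "0 0 0 0 0 0 80" --pt "0 0 0 0 0 0 80" --pt "0 0 0 0 0 -10 80" --pt "0 0 0 0 0 -30 80" --pt "0 0 0 0 0 -35 85" --pt "0 0 0 0 0 -20 85" --pt "0 0 0 0 0 0 85"

```text
t: 28.95
tool_pos: [0.5323, 0.0212, 0.1107]
tcp_rot: [2.294, 2.139, 0.007]
contact_force: [0.7, 0.1, 0.8]
grip_width: 0.0851
gripper_force: 0.0
```

Run:
```python
from h import *
from go import go
c,p,d=snap('wrist','w13.png')
P=cloud(c,d); m=(np.hypot(P[...,0]-.5302,P[...,1]-.021)<.034)&(P[...,2]>.02)&(P[...,2]<.05)
print('tin',np.percentile(P[m],[5,50,95],axis=0),cv2.minEnclosingCircle(P[m][:,:2].astype(np.float32)*1000))
go(.655,.224,.11,86)
```

```text
tin [[ 0.504737   -0.00060903  0.03193226]
 [ 0.52913209  0.02537639  0.03390759]
 [ 0.55339292  0.04963123  0.03505172]] ((528.9562377929688, 22.39893341064453), 30.73162078857422)
t 29.0 pos [0.5315 0.0213 0.1082] w 0.0851 turn [0.26 0.   0.01] shift [210.8 109.   -1.8] rows 5.69 F [-0.4  0.3 -0.3]
```

Emit:
carry_out --pt "0 0 0 15 8 0 85" --pt "0 0 0 33 17 0 85" --pt "0 0 0 35 18 0 85" --pt "0 0 0 35 18 0 85" --pt "0 0 0 35 18 0 85" --pt "0 0 0 35 18 0 85" --pt "0 0 0 15 8 0 80" --pt "0 0 0 7.6 4 0 75" --pt "0 0 0 0 0 0 75" --pt "0 0 0 0 0 0 75" --pt "0 0 0 0 0 0 75"

```text
t: 29.92
tool_pos: [0.6532, 0.2226, 0.1052]
tcp_rot: [-2.298, -2.142, 0.001]
contact_force: [0.7, -0.9, 0.2]
grip_width: 0.0754
gripper_force: 0.0
```

```bash
python3 go.py .655 .2238 .006 86
```

```text
t 29.9 pos [0.6532 0.2226 0.1052] w 0.0754 turn [-0.03  0.02 -0.05] shift [ 1.3  1.7 99.2] rows 2.38 F [ 0.7 -0.9  0.2]
```

Emit:
carry_out --pt "0 0 0 1.3 1.7 15 75" --pt "0 0 0 0 0 35 75" --pt "0 0 0 0 0 29 75" --pt "0 0 0 0 0 15 75" --pt "0 0 0 0 0 5 75" --pt "0 0 0 0 0 0 75" --pt "0 0 0 0 0 0 75"

```text
t: 30.5
tool_pos: [0.6559, 0.2246, 0.0071]
tcp_rot: [2.298, 2.142, 0.001]
contact_force: [-0.4, 0.2, 0.3]
grip_width: 0.075
gripper_force: 0.0
```

Emit:
carry_out --pt "0 0 0 0 0 0 30" --pt "0 0 0 0 0 0 30" --pt "0 0 0 0 0 0 30" --pt "0 0 0 0 0 0 30" --pt "0 0 0 0 0 0 30" --pt "0 0 0 0 0 0 30" --pt "0 0 0 0 0 0 30" --pt "0 0 0 0 0 0 30" --newtons 40

```text
t: 31.17
tool_pos: [0.6562, 0.2252, 0.0077]
tcp_rot: [2.297, 2.142, 0.003]
contact_force: [-1.7, -0.8, 8.3]
grip_width: 0.0376
gripper_force: 40.1
```

Emit:
carry_out --pt "0 0 0 0 0 -6 30" --pt "0 0 0 0 0 -20 30" --pt "0 0 0 0 0 -30 30" --pt "0 0 0 0 0 -30 30" --pt "0 0 0 0 0 -14 30" --pt "0 0 0 0 0 0 30" --pt "0 0 0 0 0 0 30"

```text
t: 31.75
tool_pos: [0.6556, 0.2251, 0.1067]
tcp_rot: [2.297, 2.142, 0.002]
contact_force: [0.7, 0.1, -3.7]
grip_width: 0.0378
gripper_force: 41.0
```

```bash
python3 go.py .4335 .0257 .106 86
```

```text
t 31.8 pos [0.6556 0.2251 0.1067] w 0.0378 turn [ 0.06 -0.02  0.01] shift [-214.4 -207.7    0.7] rows 7.16 F [ 0.7  0.1 -3.7]
```

Emit:
carry_out --pt "0 0 0 -14 -14 0 30" --pt "0 0 0 -28 -27 0 30" --pt "0 0 0 -29 -28 0 30" --pt "0 0 0 -29 -28 0 30" --pt "0 0 0 -29 -28 0 30" --pt "0 0 0 -29 -28 0 30" --pt "0 0 0 -28 -27 0 30" --pt "0 0 0 -18 -18 15 30" --pt "0 0 0 -9.7 -9.7 25 30" --pt "0 0 0 0 0 25 30" --pt "0 0 0 0 0 12 30" --pt "0 0 0 0 0 0 30"

```text
t: 32.75
tool_pos: [0.4308, 0.0264, 0.0257]
tcp_rot: [-2.295, -2.139, 0.006]
contact_force: [-1.3, 0.7, -3.1]
grip_width: 0.038
gripper_force: 41.3
```

Emit:
carry_out --pt "0 0 0 0 0 0 30" --pt "0 0 0 0 0 0 30"

```text
t: 32.92
tool_pos: [0.4336, 0.0264, 0.0295]
tcp_rot: [-2.297, -2.143, 0.0]
contact_force: [0.4, 0.5, -2.3]
grip_width: 0.0374
gripper_force: 41.3
```

Run:
```python
from h import *
from go import go
go(.4335,.0262,.0137,86)
c,p,d=snap('wrist','w14.png')
cv2.imwrite('pics/w14c.png',cv2.resize(p[160:340,230:410,::-1],None,fx=3.3,fy=3.3,interpolation=cv2.INTER_CUBIC))
```

```text
t 32.9 pos [0.4336 0.0264 0.0295] w 0.0374 turn [-0.01 -0.01  0.02] shift [-0.2 -0.1 15.8] rows 0.38 F [ 0.4  0.5 -2.3]
```

View pics/w14c.png

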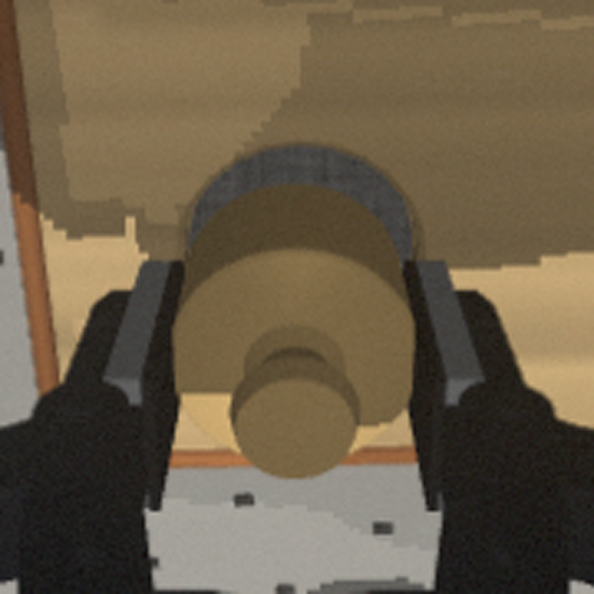

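The weight is over its recess, about 1.3 mm to the left. I shift it +1, +0.5 and lower.

Emit:
carry_out --pt "0 0 0 0.5 1.0 5 30" --pt "0 0 0 0 0 5 30" --pt "0 0 0 0 0 3 30" --pt "0 0 0 0 0 2 30" --pt "0 0 0 0 0 1.3 30" --pt "0 0 0 0 0 0 30" --pt "0 0 0 0 0 0 30" --pt "0 0 0 0 0 0 30"

```text
t: 33.63
tool_pos: [0.4344, 0.0269, 0.0136]
tcp_rot: [-2.297, -2.143, 0.0]
contact_force: [-9.9, 1.7, 19.1]
grip_width: 0.038
gripper_force: 43.4
```

```bash
python3 go.py .4345 .0267 .0137 86
```

```text
t 33.6 pos [0.4344 0.0269 0.0136] w 0.0380 turn [-0.02 -0.01  0.01] shift [-0.2  0.1 -0.1] rows 0.01 F [-9.9  1.7 19.1]
```

Emit:
carry_out --pt "0 0 0 0 0 -0.5 30" --pt "0 0 0 0 0 0 45" --pt "0 0 0 0 0 0 55" --pt "0 0 0 0 0 0 60" --pt "0 0 0 0 0 0 60" --pt "0 0 0 0 0 -10 60" --pt "0 0 0 0 0 -30 60" --pt "0 0 0 0 0 -35 60" --pt "0 0 0 0 0 -35 85" --pt "0 0 0 0 0 -20 85" --pt "0 0 0 0 0 0 85" --pt "0 0 0 0 0 0 85"

```text
t: 34.63
tool_pos: [0.435, 0.0267, 0.145]
tcp_rot: [2.296, 2.141, 0.003]
contact_force: [-1.3, -0.5, -0.6]
grip_width: 0.0851
gripper_force: 0.0
```

Run:
```python
from h import *
c,p,d=snap('wrist','w15.png')
P=cloud(c,d)
m=(np.hypot(P[...,0]-.4335,P[...,1]-.0257)<.028)&(P[...,2]>.045)&(P[...,2]<.06)
print('knob',m.sum(),cv2.minEnclosingCircle(P[m][:,:2].astype(np.float32)*1000),np.median(P[m][:,2]))
m=(np.hypot(P[...,0]-.4335,P[...,1]-.0257)<.028)&(P[...,2]>.033)&(P[...,2]<.040)
q=P[m];print('body',m.sum(),cv2.minEnclosingCircle(q[:,:2].astype(np.float32)*1000),np.median(q[:,2]),np.linalg.lstsq(np.c_[q[:,:2],np.ones(len(q))],q[:,2],rcond=None)[0])
```

```text
knob 315 ((432.765380859375, 27.274492263793945), 9.429269790649414) 0.04973716253079133
body 830 ((432.8296203613281, 27.102739334106445), 19.970775604248047) 0.033998488937318855 [0.0009907  0.00420102 0.03351634]
```

Emit:
carry_out --pt "0 0 0 0 0 -20 85" --pt "0 0 0 -15 -5 -30 85" --pt "0 0 0 -30 -10 -35 85" --pt "0 0 0 -35 -15 -30 85" --pt "0 0 0 -38 -15 -20 85" --pt "0 0 0 -38 -5 0 85" --pt "0 0 0 -38 0 0 85" --pt "0 0 0 -38 0 0 85" --pt "0 0 0 -38 0 0 85" --pt "0 0 0 -20 0 0 85" --pt "0 0 0 0 0 0 85" --pt "0 0 0 0 0 0 85"

```text
t: 35.68
tool_pos: [0.3692, -0.2484, 0.2671]
tcp_rot: [-2.298, -2.138, 0.0]
contact_force: [0.6, 0.5, -0.4]
grip_width: 0.0851
gripper_force: 0.0
```

Run:
```python
from h import *
print(robot.observe()['tool_pos'])
c,p,d=snap('top','t2.png')
cv2.imwrite('pics/t2c.png',cv2.resize(p[125:255,175:375,::-1],None,fx=4,fy=4,interpolation=cv2.INTER_CUBIC))
P=cloud(c,d)
q=P[213:240,348:376].reshape(-1,3);q=q[q[:,2]>.02];print('bottle',((q.min(0)+q.max(0))/2).round(4),np.median(q,0))
```

```text
[ 0.369237   -0.2483672   0.26709475]
bottle [ 0.384  -0.0907  0.717 ] [ 0.42773578 -0.11879633  0.11397774]
```

View pics/t2c.png

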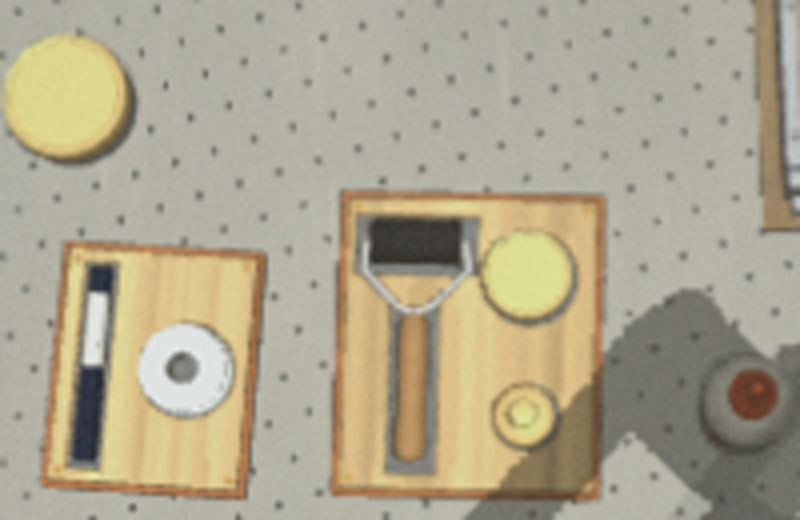

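All five parts lie in their recesses (measured tops: weight 49.7 mm, tin 34 mm, spool 28.5 mm). The bottle is unmoved and the arm is clear.

```bash
python3 -c "
from plant import ticket
print(ticket.hand_in())"
```

```text
the job is handed in; nothing more can be done
None
```

Both kits are made up on their boards and the job is handed in. The last camera check showed all five parts seated in their recesses and the glue bottle where it started; the hand-in gave no verdict.

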